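Index the drilling jig to its next hole

TASK

Press the jig's red indexing plunger in and push the table round one hole counter-clockwise (seen from above, the way the yellow arrow points) until the plunger springs back out in the next hole; do not go on past it or the wrong way round. Nothing is to be lifted: leave the wooden blank lying on the table, do not disturb the other things on the bench, and leave the jig locked, with your hand clear.

Things in the scene. Friction and masses are not known exactly. Their poses are not given: they have to be found in the camera images.
- axis_top (a point): Jig's vertical axis at the steel turntable's upper face, 44 mm above the bench; z up, x points to the hole where the plunger starts. The jig is fixed: round blue base 340 mm across, 18 mm high; on it an aluminium ring 280 mm across, top 26 mm above the bench, six dark holes 60 degrees apart at 110 mm radius. The turntable (164 mm across) turns on this axis.
- next_hole (a point): Mouth of the next hole, on top of the aluminium ring, 26 mm above the bench, 110 mm from the jig's axis and 60 degrees counter-clockwise (from above) of the hole where the plunger starts. It does not move.
- plunger_top (a point): Centre of the flat top of the round red plunger head, 40 mm across, which moves down as it is pressed and travels round with the turntable on a grey arm, 110 mm from the jig's axis. Its top is 72 mm above the bench when sprung out, 60 mm when fully in. x points outward along the radius, z up.
- lead_cheek (a point): Middle of the inner face of the yellow cheek ahead of the plunger (counter-clockwise side), 67 mm above the bench. Two upright cheeks on the arm flank the head: 8 mm thick, 44 mm along the radius, tops 90 mm above the bench, inner faces 60 mm apart, each 30 mm from the plunger's centre. Pushing a cheek with a fingertip, inside or outside, turns the table; so does dragging the pressed head.
- plunger (a joint): How far the plunger is pressed in, m: 0 out (locked in a hole), 0.012 fully in. Spring: 3 N to start, 10 N fully in. Free to turn when in 9 mm or more. Off the hole the ring keeps it in (about 0.009) with no finger on it; on reaching a hole it springs out by itself and locks the table, unless still held down.
- turntable (a joint): Angle of the turntable, rad: 0 at the start (locked), growing counter-clockwise seen from above; the next hole is at 1.047. Stiff to turn (about 1.5 N at the plunger), stays where it is left; locked with about 0.01 rad of play when the plunger is out.
- blank: Round dark wooden furniture-foot blank 140 mm across, 28 mm thick, with a 23 mm centre hole, lying loose on the turntable over an 18 mm spigot and riding round with it; origin at the centre of its underside, which is 44 mm above the bench; its top is 72 mm above the bench. Bystander: stays on the table.
- tin: Blue tin, 68 mm across, 75 mm high, standing loose on the bench; origin at the centre of its underside. Bystander.
- screwdriver: Screwdriver with a blue handle, 200 mm long, 26 mm high, lying loose on the bench along its own x axis; origin at its middle on the bench. Bystander.
- offcut: Loose wooden offcut 90 x 60 x 36 mm (x, y, z) on the bench; origin at the centre of its underside. Bystander.

How it is judged:
By the outcome, as a careful person would: the job done as asked, in the order asked, and still so for the second after the job is handed in, with the robot touching nothing.
It also fails if it takes over 43 s, if anything falls off the work surface, if the arm or the gripper's body presses on something with over 40 N, if the wrist force passes 120 N, or if a joint passes its speed limit or range.

ROBOT

A 6-joint arm with a two-finger parallel gripper is mounted at the origin on the work surface. World frame = base frame: x ahead of the robot, y to its left, z up, the work surface at z = 0. Lengths are in mm, angles in rad, forces in N, time in s.
With the tool pointing down it reaches from about 300 to 775 mm from the base axis. Payload 14.6 kg.
Tool frame: the origin (TCP) lies between the finger pads; the fingertips stand 17 mm ahead of it and the grasp point (between the pads) lies 2 mm behind it (manip.tip_reach is the distance from the TCP to the fingertips, in mm); z points along the fingers, y is the line along which they close (so a half turn about z gives the same grasp; the last joint's range is limited). The gripper opens to 94 mm and grips with 3 to 60 N. Pads are 16 mm wide; open, the fingers measure 119 mm over their backs; the gripper's body (75 mm by 177 mm) begins 78 mm behind the grasp point.
Start: joints at [1.059, 0.3, 1.521, -0, 1.321, -0.067], TCP at [236.649, 496.474, 222.446] pointing down, gripper open.
Joint ranges: [-3.03, 3.03], [-0.79, 2.21], [0.23, 2.52], [-1.04, 4.18], [0, 3.07], [-2.55, 2.55]. Speed limits (rad/s): [2.22, 2.22, 2.57, 3.14, 3.14, 3.14].

INTERFACE

Orientations are given as [roll, pitch, yaw] about the fixed x, y, z axes, in that order (R = Rz(yaw) Ry(pitch) Rx(roll)).
In Python, from cell import manip, viewer gives the robot as it stands.
- The arm moves only by the tool apply_moves, never from a script. Its argument "moves" is a list of rows, each a list of 3 entries, a list of its own where there are three numbers: the shift along the tool's x, y, z each as a share of 0.25 m, from -1 to 1, then the turn, a rotation vector about the tool's x, y, z each as a share of pi rad, from -1 to 1, then the closure, from 0 (fully open) to 1 (shut). In form: [[[dx, dy, dz], [wx, wy, wz], grip], ...]. A call has 1 to 12 rows; each row is the pose to reach, as a shift and turn from the pose commanded when the call began, along the tool's axes at that moment, turning the shorter way round; what a row does not reach only later rows make up. A row lasts 1/12 s, in which the tool goes at most 41.7 mm and 7.16 degrees, less where a joint would pass 70% of its speed; a pose out of reach is approached as far as the arm can. A call with a number of a shift or a turn outside -1 to 1 is refused whole. A call with a gripper value outside its range is refused whole. The fingers move at their own pace and stop on an object; "squeeze" is the grip in N (left out, the last holds). Time passes only in rows, so rows that repeat a pose let the fingers close. It gives the time, the measured TCP pose, the force, the opening and the grip force at its end, in the units of the state.
- manip.read_state(): the state, without advancing time (a new reading comes with each control period).
- viewer.camera(name): name is "scene" or "top" or "wrist"; returns the picture (480x640x3 uint8, blue, green, red); there is no depth.
- viewer.camera_info(name): a dict with "camera_matrix" (3x3 intrinsics, pixels), "R" (3x3) and "t" (3): a world point X has camera coordinates R X + t. Camera axes: x right, y down, z forward; pixel columns grow to the right and rows downward; lengths in mm; the calibration is good to about 2 mm. A picture is of the moment at which its call begins: read the wrist's pose just before it. camera_info takes no time and is no camera call; for the wrist camera it gives the pose at the moment of the call.
- manip.sign_off(): hands the job in; it is judged then, once.
The state is a dict: "clock": time; "joints": joint angles; "qd": joint speeds; "effort": joint torques, N m; "eef_pos": TCP position; "eef_rot": TCP orientation; "wrist_force": force on the tool from outside, world axes, zero at the start; "moment": the same for the moment, N m; "finger_gap": finger opening in mm; "finger_force": force on a finger pad.
Only numpy, scipy, OpenCV 4.12 (cv2) and the standard library are available. Lean on these libraries where they do the work, as an engineer would, in place of code of your own. Each camera call takes 0.05 s, during which the arm holds its last target. There are 200 camera calls.

## Working session

There is one attempt and no reset: what is moved stays moved. The work goes in short steps, Python scripts to look and compute and a tool call to move; the robot and the scene stay as the last step left them, time stands still between calls to the robot, and variables do not carry over. Pictures are saved under pics/ and viewed, at most 10 in all, crops included, and the job is handed in when it is done.

Besides the shell and the picture viewer there is one more tool, called after "Emit:" as name([rows], argument=value, ...), one row to a line, values as JSON. apply_moves: Moves the arm, as the interface text tells. Shift numbers are shares of 0.25 m and turn numbers shares of pi rad, none past 1 either way. Its arguments: {"type":"object","properties":{"moves":{"type":"array"},"squeeze":{"type":"number"}},"required":["moves"]}

```bash
mkdir -p pics; ls; python3 - <<'E'
from cell import manip, viewer
import cv2
print(manip.read_state())
for n in("scene","top"):
    im=viewer.camera(n); cv2.imwrite(f"pics/{n}0.png",im)
    i=viewer.camera_info(n); print(n,i)
E
```

```text
pics
{'clock': 0.0, 'joints': array([ 1.05934933e+00,  3.00470507e-01,  1.52156803e+00,  5.17206734e-06,
        1.32068438e+00, -6.65833791e-02]), 'qd': array([ 0.00035581, -0.00011832,  0.00017995,  0.00038227,  0.00124627,
        0.00021224]), 'effort': array([ 1.44256461e-03, -5.31813705e+01, -3.52733195e+01,  7.09385751e-02,
        2.44765927e-02, -6.71930684e-05]), 'eef_pos': array([236.56249298, 496.26668554, 221.892161  ]), 'eef_rot': array([-3.14046523e+00, -8.01995010e-05,  2.69672771e+00]), 'wrist_force': array([-0.42912077,  0.30992349, -1.26485472]), 'moment': array([ 0.04059741, -0.00475232, -0.04458905]), 'finger_force': 0.0, 'finger_gap': 94.00440449385337}
scene {'camera_matrix': array([[495.33179692,   0.        , 323.17412781],
       [  0.        , 495.33179692, 236.42697233],
       [  0.        ,   0.        ,   1.        ]]), 'R': array([[-0.46893036,  0.88320556,  0.007229  ],
       [ 0.59266371,  0.32071708, -0.73884389],
       [-0.65486949, -0.34218197, -0.67383785]]), 't': array([ 274.40678285, -260.8641828 , 1331.32944685])}
top {'camera_matrix': array([[610.89301677,   0.        , 324.20021042],
       [  0.        , 610.89301677, 241.26845896],
       [  0.        ,   0.        ,   1.        ]]), 'R': array([[ 0.00797997, -0.9997654 , -0.02013607],
       [-0.99023911, -0.0050986 , -0.13928571],
       [ 0.13915037,  0.02105102, -0.99004749]]), 't': array([-4.20736549e-01,  5.32816680e+02,  1.18788906e+03])}
```

View pics/top0.png

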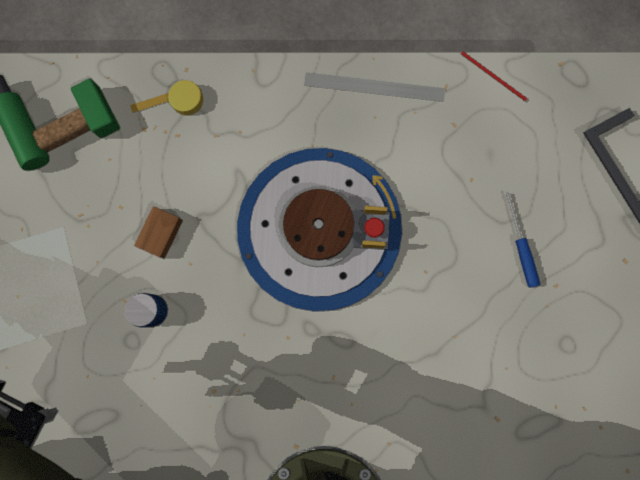

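View pics/scene0.png

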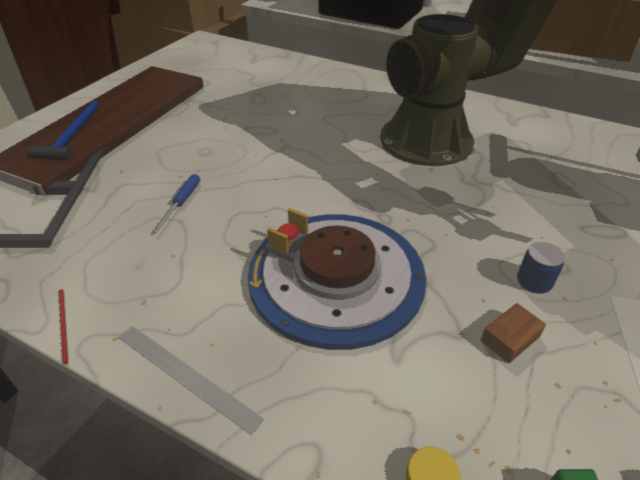

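The top view shows the jig centre near pixel (319,229) and the red plunger at (374,227). The holes are near (349,183), (296,180), (265,224), (289,272) and (343,276), and the arrow runs counter-clockwise. The scene view agrees, and the tin, offcut and screwdriver are all well away from the jig. Next I'll fit the pose from the ring outlines and the head.

```bash
cat > h.py <<'E'
import numpy as np, cv2
from cell import manip, viewer
def ray(info,uv,z):
    K,R,t=info["camera_matrix"],info["R"],info["t"]
    c=-R.T@t; d=R.T@np.linalg.solve(K,[uv[0],uv[1],1.])
    return (c+d*(z-c[2])/d[2])[:2]
E
python3 - <<'E'
from h import *
from scipy.optimize import least_squares
im=cv2.imread("pics/top0.png"); I=viewer.camera_info("top")
cv2.imwrite("pics/crop0.png",cv2.resize(im[140:320,225:415],None,fx=3.1,fy=3.1,interpolation=cv2.INTER_CUBIC))
H=np.array([ray(I,p,26) for p in [(349,183),(296,180),(265,224),(289,272),(343,276)]])
def f(p):
    a=p[2]+np.radians(60*np.arange(1,6)); return (H-p[:2]-110*np.c_[np.cos(a),np.sin(a)]).ravel()
r=least_squares(f,[*H.mean(0),-1.5]);print(r.x,r.fun.round(1))
hsv=cv2.cvtColor(im,cv2.COLOR_BGR2HSV);m=((hsv[...,0]<6)|(hsv[...,0]>174))&(hsv[...,1]>150)&(hsv[...,2]>80)
m[:210]=0;m[250:]=0;m[:,:355]=0;m[:,395:]=0
v,u=np.nonzero(m);P=ray(I,(u.mean(),v.mean()),71);print(len(u),u.mean(),v.mean(),P,P-r.x[:2],np.hypot(*(P-r.x[:2])),np.arctan2(*(P-r.x[:2])[::-1]))
E
```

```text
[563.00520895  13.76082647  -1.63053778] [ 0.5  0.3 -0.1 -0.7 -0.3  0.6  0.4 -0.7 -0.4  0.5]
292 373.89383561643837 227.1027397260274 [556.50608168 -94.48093212] [  -6.49912728 -108.24175859] 108.43669562738921 -1.6307670271324666
```

View pics/crop0.png

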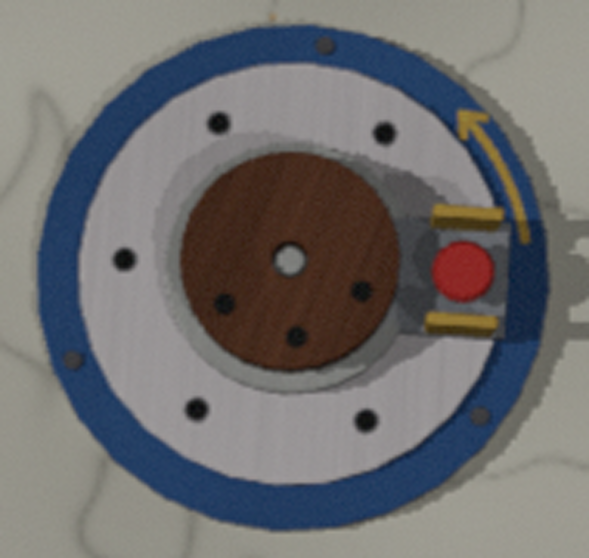

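```bash
cat >> h.py <<'E'
import json,os
from scipy.spatial.transform import Rotation as Ro
A=np.array([563.0,13.8]); TH0=-1.6305
def jig(th,off,tipz,r=110.):          # table angle, tangential lead mm, tip height -> x,y,z,psi
    a=TH0+th; p=A+r*np.array([np.cos(a),np.sin(a)])+off*np.array([-np.sin(a),np.cos(a)])
    return [*p,tipz+17,a+np.pi/2]
def load(): return json.load(open("cmd.json")) if os.path.exists("cmd.json") else [236.649,496.474,222.446,2.6967]
def row(c,g):                          # one row from commanded c to goal g
    R=(Ro.from_euler("z",c[3])*Ro.from_euler("x",np.pi)).as_matrix()
    s=R.T@(np.array(g[:3])-c[:3])/250; w=-(g[3]-c[3])/np.pi
    return s.round(4).tolist(),round(w,4)
def plan(calls):                       # list of calls, each list of goals; ends stored as commanded
    c=load()
    for gs in calls:
        print(" ; ".join(str(row(c,g)) for g in gs)); c=list(map(float,gs[-1]))
    json.dump(c,open("cmd.json","w"))
E
python3 - <<'E'
from h import *
plan([[[390,270,222,1.32]],[[480,60,200,-.06]],[jig(0,15,110)]])
E
```

```text
([-0.9436, -0.5537, 0.0018], 0.4382)
([-0.7244, 0.5572, 0.088], 0.4393)
([0.4026, 0.6045, 0.292], -0.0001)
```

Emit:
apply_moves([
  [[-0.9436,-0.5537,0.0018],[0,0,0.4382],1],
  [[-0.9436,-0.5537,0.0018],[0,0,0.4382],1],
  [[-0.9436,-0.5537,0.0018],[0,0,0.4382],1],
  [[-0.9436,-0.5537,0.0018],[0,0,0.4382],1],
  [[-0.9436,-0.5537,0.0018],[0,0,0.4382],1],
  [[-0.9436,-0.5537,0.0018],[0,0,0.4382],1],
  [[-0.9436,-0.5537,0.0018],[0,0,0.4382],1],
  [[-0.9436,-0.5537,0.0018],[0,0,0.4382],1],
  [[-0.9436,-0.5537,0.0018],[0,0,0.4382],1],
  [[-0.9436,-0.5537,0.0018],[0,0,0.4382],1],
  [[-0.9436,-0.5537,0.0018],[0,0,0.4382],1],
  [[-0.9436,-0.5537,0.0018],[0,0,0.4382],1],
])

```text
clock: 1.1
eef_pos: [390.0, 269.9, 221.8]
eef_rot: [-3.141, 0.0, 1.314]
wrist_force: [-0.2, 0.3, -0.3]
finger_gap: 17.7
finger_force: 0.0
```

Emit:
apply_moves([
  [[-0.7244,0.5572,0.088],[0,0,0.4393],1],
  [[-0.7244,0.5572,0.088],[0,0,0.4393],1],
  [[-0.7244,0.5572,0.088],[0,0,0.4393],1],
  [[-0.7244,0.5572,0.088],[0,0,0.4393],1],
  [[-0.7244,0.5572,0.088],[0,0,0.4393],1],
  [[-0.7244,0.5572,0.088],[0,0,0.4393],1],
  [[-0.7244,0.5572,0.088],[0,0,0.4393],1],
  [[-0.7244,0.5572,0.088],[0,0,0.4393],1],
  [[-0.7244,0.5572,0.088],[0,0,0.4393],1],
  [[-0.7244,0.5572,0.088],[0,0,0.4393],1],
  [[-0.7244,0.5572,0.088],[0,0,0.4393],1],
  [[-0.7244,0.5572,0.088],[0,0,0.4393],1],
])

```text
clock: 2.1
eef_pos: [480.0, 60.0, 199.8]
eef_rot: [3.142, 0.0, -0.062]
wrist_force: [-0.6, -0.3, -0.6]
finger_gap: 0.3
finger_force: 0.0
```

Emit:
apply_moves([
  [[0.4026,0.6045,0.292],[0,0,0],1],
  [[0.4026,0.6045,0.292],[0,0,0],1],
  [[0.4026,0.6045,0.292],[0,0,0],1],
  [[0.4026,0.6045,0.292],[0,0,0],1],
  [[0.4026,0.6045,0.292],[0,0,0],1],
  [[0.4026,0.6045,0.292],[0,0,0],1],
  [[0.4026,0.6045,0.292],[0,0,0],1],
])

```text
clock: 2.68
eef_pos: [571.2, -97.6, 125.8]
eef_rot: [-3.141, 0.002, -0.056]
wrist_force: [0.4, -0.4, -0.1]
finger_gap: 0.1
finger_force: 0.0
```

```bash
python3 - <<'E'
from h import *
w=viewer.camera("wrist"); s=viewer.camera("scene")
s=cv2.resize(s[190:310,230:390],(640,480),interpolation=cv2.INTER_CUBIC)
cv2.imwrite("pics/m1.png",cv2.resize(np.hstack([w,s]),(800,300),interpolation=cv2.INTER_AREA))
E
```

```text
(no output)
```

View pics/m1.png

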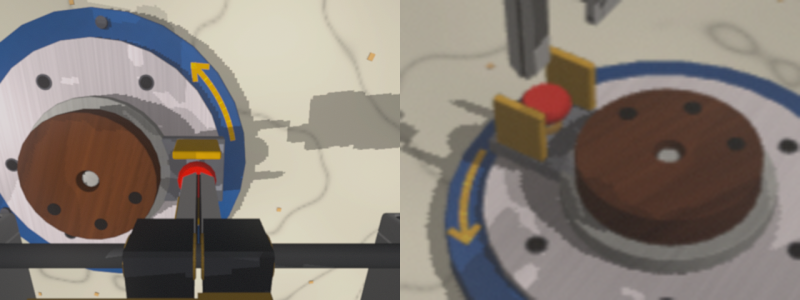

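The wrist view shows the closed tips, near (197,185), over the red head with the lead cheek clear ahead at (197,152). The scene crop agrees. Next I'll press in steps.

```bash
python3 - <<'E'
from h import *
plan([[jig(0,15,z) for z in (90,76,68,64,61)]])
E
```

```text
([0.0, -0.0, 0.08], -0.0) ; ([0.0, -0.0, 0.136], -0.0) ; ([0.0, -0.0, 0.168], -0.0) ; ([0.0, -0.0, 0.184], -0.0) ; ([0.0, -0.0, 0.196], -0.0)
```

Emit:
apply_moves([
  [[0,0,0.08],[0,0,0],1],
  [[0,0,0.136],[0,0,0],1],
  [[0,0,0.168],[0,0,0],1],
  [[0,0,0.184],[0,0,0],1],
  [[0,0,0.196],[0,0,0],1],
  [[0,0,0.196],[0,0,0],1],
  [[0,0,0.196],[0,0,0],1],
  [[0,0,0.196],[0,0,0],1],
])

```text
clock: 3.45
eef_pos: [572.1, -95.7, 79.8]
eef_rot: [-3.141, -0.002, -0.058]
wrist_force: [-0.8, 6.1, 7.8]
finger_gap: 0.6
finger_force: 3.8
```

Emit:
apply_moves([
  [[0,0,0],[0,0,0],1],
  [[0,0,0],[0,0,0],1],
  [[0,0,0],[0,0,0],1],
  [[0,0,0],[0,0,0],1],
])

```text
clock: 3.78
eef_pos: [572.1, -95.7, 79.8]
eef_rot: [-3.141, -0.002, -0.058]
wrist_force: [-2.7, 5.3, 7.1]
finger_gap: 0.6
finger_force: 3.8
```

```bash
python3 - <<'E'
from h import *
print(manip.read_state())
plan([[jig(0,15,60)]])
s=viewer.camera("scene");w=viewer.camera("wrist")
s=cv2.resize(s[190:310,230:390],(640,480),interpolation=cv2.INTER_CUBIC)
cv2.imwrite("pics/m2.png",cv2.resize(np.hstack([w,s]),(800,300),interpolation=cv2.INTER_AREA))
E
```

```text
{'clock': 3.7833, 'joints': array([-2.29382751e-01,  5.16418794e-01,  1.57105574e+00,  1.10183736e-03,
        1.05208942e+00,  1.39866215e+00]), 'qd': array([-0.00016426, -0.00086456, -0.00171415,  0.00094102,  0.00056942,
       -0.00032846]), 'effort': array([-2.67898567e+00, -5.67996490e+01, -2.95431983e+01, -1.02834307e+00,
       -8.58192779e-01, -1.31598290e-02]), 'eef_pos': array([572.06788027, -95.73979954,  79.8232681 ]), 'eef_rot': array([-3.14099624e+00, -2.16255329e-03, -5.77944885e-02]), 'wrist_force': array([-2.71552127,  5.26711882,  7.11297342]), 'moment': array([ 0.98384591,  0.57456142, -0.01067404]), 'finger_force': 3.7808069506945685, 'finger_gap': 0.6310402865377042}
([0.0, -0.0, 0.004], -0.0)
```

View pics/m2.png

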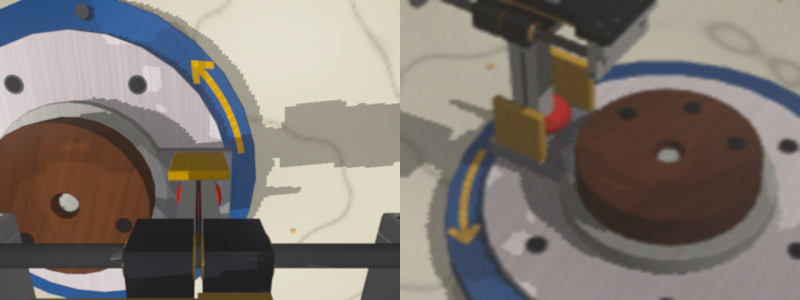

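The wrist view shows both fingers between the cheeks, on the head's lead half at about (197,185). The arm gives about 4 N/mm, so I'll press a bit deeper and then start turning.

```bash
python3 - <<'E'
from h import *
json.dump(list(map(float,jig(0,15,61))),open("cmd.json","w"))
plan([[jig(0,15,57.5)],[jig(t,15,57.5) for t in np.arange(1,11)*.02]])
E
```

```text
([0.0, -0.0, 0.014], -0.0)
([0.0088, -0.0013, -0.0], np.float64(-0.0064)) ; ([0.0175, -0.0028, -0.0], np.float64(-0.0127)) ; ([0.0263, -0.0044, -0.0], np.float64(-0.0191)) ; ([0.035, -0.0062, -0.0], np.float64(-0.0255)) ; ([0.0436, -0.0082, -0.0], np.float64(-0.0318)) ; ([0.0522, -0.0103, -0.0], np.float64(-0.0382)) ; ([0.0608, -0.0127, -0.0], np.float64(-0.0446)) ; ([0.0693, -0.0152, -0.0], np.float64(-0.0509)) ; ([0.0778, -0.0179, -0.0], np.float64(-0.0573)) ; ([0.0862, -0.0207, -0.0], np.float64(-0.0637))
```

Emit:
apply_moves([
  [[0,0,0.007],[0,0,0],1],
  [[0,0,0.014],[0,0,0],1],
  [[0,0,0.014],[0,0,0],1],
  [[0,0,0.014],[0,0,0],1],
])

```text
clock: 4.22
eef_pos: [572.7, -95.7, 77.1]
eef_rot: [-3.141, -0.004, -0.058]
wrist_force: [-0.6, 5.8, 12.8]
finger_gap: 0.3
finger_force: 6.4
```

Emit:
apply_moves([
  [[0.0088,-0.0013,0],[0,0,-0.0064],1],
  [[0.0175,-0.0028,0],[0,0,-0.0127],1],
  [[0.0263,-0.0044,0],[0,0,-0.0191],1],
  [[0.035,-0.0062,0],[0,0,-0.0255],1],
  [[0.0436,-0.0082,0],[0,0,-0.0318],1],
  [[0.0522,-0.0103,0],[0,0,-0.0382],1],
  [[0.0608,-0.0127,0],[0,0,-0.0446],1],
  [[0.0693,-0.0152,0],[0,0,-0.0509],1],
  [[0.0778,-0.0179,0],[0,0,-0.0573],1],
  [[0.0862,-0.0207,0],[0,0,-0.0637],1],
  [[0.0862,-0.0207,0],[0,0,-0.0637],1],
])

```text
clock: 5.13
eef_pos: [594.5, -91.4, 77.1]
eef_rot: [-3.141, -0.004, 0.144]
wrist_force: [-2.4, 8.6, 13.5]
finger_gap: 0.8
finger_force: 6.8
```

```bash
python3 - <<'E'
from h import *
s=viewer.camera("scene");w=viewer.camera("wrist")
s=cv2.resize(s[190:310,230:390],(640,480),interpolation=cv2.INTER_CUBIC)
cv2.imwrite("pics/m3.png",cv2.resize(np.hstack([w,s]),(800,300),interpolation=cv2.INTER_AREA))
p=manip.read_state()["eef_pos"][:2]-A; print(np.hypot(*p),np.arctan2(p[1],p[0])-TH0)
E
```

```text
109.8263580716003 0.35033027652594595
```

View pics/m3.png

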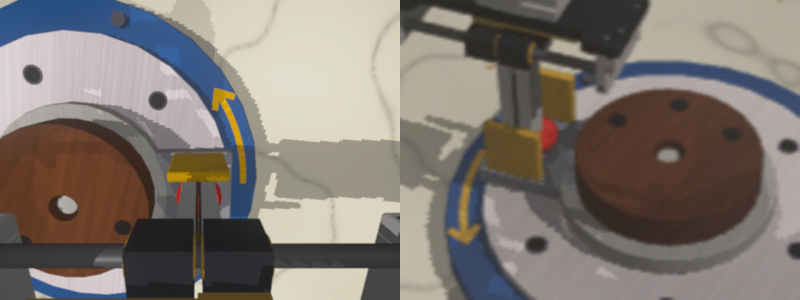

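The table turned with the head: the cheek sits in the same place in the wrist view, at (197,165). Next I'll lift off the head, which the ring keeps in, and push the lead cheek's inner face.

```bash
python3 - <<'E'
from h import *
plan([[jig(.2,15,66),jig(.2,15,76.5)]+[jig(t,21,76.5) for t in (.21,.23,.25,.28,.31,.34,.37,.4)],
 [jig(t,21,76.5) for t in .4+.04*np.arange(1,12)]])
E
```

```text
([0.0, 0.0, -0.034], -0.0) ; ([0.0, 0.0, -0.076], -0.0) ; ([0.0284, -0.0009, -0.076], -0.0032) ; ([0.0372, -0.0027, -0.076], -0.0095) ; ([0.0459, -0.0047, -0.076], -0.0159) ; ([0.0589, -0.0081, -0.076], -0.0255) ; ([0.0718, -0.0119, -0.076], -0.035) ; ([0.0846, -0.016, -0.076], -0.0446) ; ([0.0972, -0.0206, -0.076], -0.0541) ; ([0.1097, -0.0255, -0.076], -0.0637)
([0.0175, -0.0037, -0.0], np.float64(-0.0127)) ; ([0.0349, -0.0081, -0.0], np.float64(-0.0255)) ; ([0.0521, -0.0132, -0.0], np.float64(-0.0382)) ; ([0.069, -0.019, -0.0], np.float64(-0.0509)) ; ([0.0857, -0.0255, -0.0], np.float64(-0.0637)) ; ([0.1022, -0.0326, -0.0], np.float64(-0.0764)) ; ([0.1183, -0.0403, -0.0], np.float64(-0.0891)) ; ([0.1341, -0.0488, -0.0], np.float64(-0.1019)) ; ([0.1496, -0.0578, -0.0], np.float64(-0.1146)) ; ([0.1647, -0.0674, -0.0], np.float64(-0.1273)) ; ([0.1794, -0.0777, -0.0], np.float64(-0.1401))
```

Emit:
apply_moves([
  [[0,0,-0.034],[0,0,0],1],
  [[0,0,-0.076],[0,0,0],1],
  [[0,0,-0.076],[0,0,0],1],
  [[0.0284,-0.0009,-0.076],[0,0,-0.0032],1],
  [[0.0372,-0.0027,-0.076],[0,0,-0.0095],1],
  [[0.0459,-0.0047,-0.076],[0,0,-0.0159],1],
  [[0.0589,-0.0081,-0.076],[0,0,-0.0255],1],
  [[0.0718,-0.0119,-0.076],[0,0,-0.035],1],
  [[0.0846,-0.016,-0.076],[0,0,-0.0446],1],
  [[0.0972,-0.0206,-0.076],[0,0,-0.0541],1],
  [[0.1097,-0.0255,-0.076],[0,0,-0.0637],1],
  [[0.1097,-0.0255,-0.076],[0,0,-0.0637],1],
])

```text
clock: 6.23
eef_pos: [619.7, -82.7, 92.9]
eef_rot: [-3.141, 0.001, 0.343]
wrist_force: [-0.0, 1.4, 0.3]
finger_gap: 0.6
finger_force: 0.0
```

```bash
python3 - <<'E'
from h import *
s=viewer.camera("scene");w=viewer.camera("wrist")
s=cv2.resize(s[190:310,230:390],(640,480),interpolation=cv2.INTER_CUBIC)
cv2.imwrite("pics/m4.png",cv2.resize(np.hstack([w,s]),(800,300),interpolation=cv2.INTER_AREA))
p=manip.read_state()["eef_pos"][:2]-A; print(np.hypot(*p),np.arctan2(p[1],p[0])-TH0)
E
```

```text
111.89650550917993 0.5898965549839166
```

View pics/m4.png

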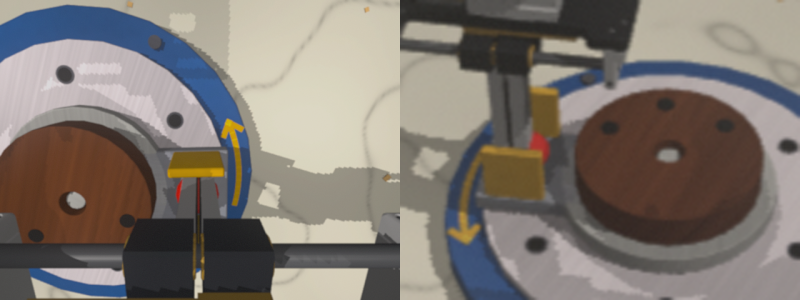

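The lead cheek is moving with the fingertip, the table is at about 0.4 rad, and the head stays in.

Emit:
apply_moves([
  [[0.0175,-0.0037,0],[0,0,-0.0127],1],
  [[0.0349,-0.0081,0],[0,0,-0.0255],1],
  [[0.0521,-0.0132,0],[0,0,-0.0382],1],
  [[0.069,-0.019,0],[0,0,-0.0509],1],
  [[0.0857,-0.0255,0],[0,0,-0.0637],1],
  [[0.1022,-0.0326,0],[0,0,-0.0764],1],
  [[0.1183,-0.0403,0],[0,0,-0.0891],1],
  [[0.1341,-0.0488,0],[0,0,-0.1019],1],
  [[0.1496,-0.0578,0],[0,0,-0.1146],1],
  [[0.1647,-0.0674,0],[0,0,-0.1273],1],
  [[0.1794,-0.0777,0],[0,0,-0.1401],1],
  [[0.1794,-0.0777,0],[0,0,-0.1401],1],
])

```text
clock: 7.33
eef_pos: [655.4, -49.3, 93.1]
eef_rot: [-3.141, 0.0, 0.782]
wrist_force: [0.6, 0.1, -0.7]
finger_gap: 0.4
finger_force: 0.0
```

```bash
python3 - <<'E'
from h import *
p=manip.read_state()["eef_pos"][:2]-A; print(np.hypot(*p),np.arctan2(p[1],p[0])-TH0)
plan([[jig(t,21,76.5) for t in .84+.02*np.arange(1,8)],[jig(t,21,76.5) for t in .98+.008*np.arange(1,9)],[jig(t,21,76.5) for t in 1.044+.006*np.arange(1,7)]])
E
```

```text
111.91551840249177 1.0311707548417026
([0.0088, -0.0018, -0.0], np.float64(-0.0064)) ; ([0.0175, -0.0037, -0.0], np.float64(-0.0127)) ; ([0.0262, -0.0058, -0.0], np.float64(-0.0191)) ; ([0.0349, -0.0081, -0.0], np.float64(-0.0255)) ; ([0.0435, -0.0106, -0.0], np.float64(-0.0318)) ; ([0.0521, -0.0132, -0.0], np.float64(-0.0382)) ; ([0.0606, -0.016, -0.0], np.float64(-0.0446))
([0.0035, -0.0007, -0.0], np.float64(-0.0025)) ; ([0.007, -0.0014, -0.0], np.float64(-0.0051)) ; ([0.0105, -0.0021, -0.0], np.float64(-0.0076)) ; ([0.014, -0.0029, -0.0], np.float64(-0.0102)) ; ([0.0175, -0.0037, -0.0], np.float64(-0.0127)) ; ([0.021, -0.0045, -0.0], np.float64(-0.0153)) ; ([0.0245, -0.0054, -0.0], np.float64(-0.0178)) ; ([0.028, -0.0063, -0.0], np.float64(-0.0204))
([0.0026, -0.0005, -0.0], np.float64(-0.0019)) ; ([0.0053, -0.001, -0.0], np.float64(-0.0038)) ; ([0.0079, -0.0016, -0.0], np.float64(-0.0057)) ; ([0.0105, -0.0021, -0.0], np.float64(-0.0076)) ; ([0.0132, -0.0027, -0.0], np.float64(-0.0095)) ; ([0.0158, -0.0033, -0.0], np.float64(-0.0115))
```

Emit:
apply_moves([
  [[0.0088,-0.0018,0],[0,0,-0.0064],1],
  [[0.0175,-0.0037,0],[0,0,-0.0127],1],
  [[0.0262,-0.0058,0],[0,0,-0.0191],1],
  [[0.0349,-0.0081,0],[0,0,-0.0255],1],
  [[0.0435,-0.0106,0],[0,0,-0.0318],1],
  [[0.0521,-0.0132,0],[0,0,-0.0382],1],
  [[0.0606,-0.016,0],[0,0,-0.0446],1],
])

```text
clock: 7.92
eef_pos: [663.1, -36.7, 93.2]
eef_rot: [-3.141, 0.001, 0.921]
wrist_force: [-1.3, -3.1, -1.4]
finger_gap: 0.4
finger_force: 1.6
```

Emit:
apply_moves([
  [[0.0035,-0.0007,0],[0,0,-0.0025],1],
  [[0.007,-0.0014,0],[0,0,-0.0051],1],
  [[0.0105,-0.0021,0],[0,0,-0.0076],1],
  [[0.014,-0.0029,0],[0,0,-0.0102],1],
  [[0.0175,-0.0037,0],[0,0,-0.0127],1],
  [[0.021,-0.0045,0],[0,0,-0.0153],1],
  [[0.0245,-0.0054,0],[0,0,-0.0178],1],
  [[0.028,-0.0063,0],[0,0,-0.0204],1],
])

```text
clock: 8.58
eef_pos: [666.4, -29.6, 93.6]
eef_rot: [3.141, 0.0, 0.985]
wrist_force: [-0.7, -0.9, 1.5]
finger_gap: 0.4
finger_force: 0.7
```

```bash
python3 - <<'E'
from h import *
st=manip.read_state();print(st["wrist_force"])
p=st["eef_pos"][:2]-A; print(np.hypot(*p),np.arctan2(p[1],p[0])-TH0)
s=viewer.camera("scene");w=viewer.camera("wrist")
s=cv2.resize(s[190:310,230:390],(640,480),interpolation=cv2.INTER_CUBIC)
cv2.imwrite("pics/m5.png",cv2.resize(np.hstack([w,s]),(800,300),interpolation=cv2.INTER_AREA))
E
```

```text
[-0.68604258 -0.88612575  1.47952954]
112.11512022574388 1.2333744021217652
```

View pics/m5.png

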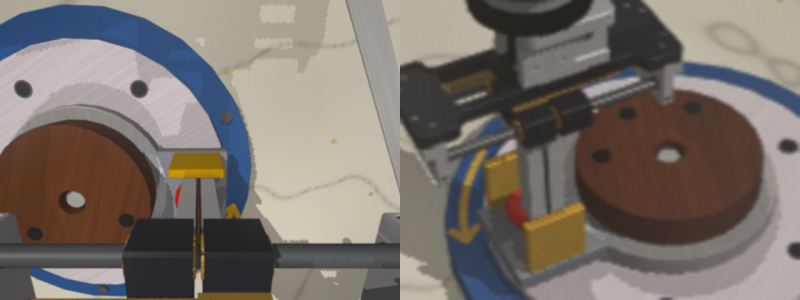

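The tip is against the lead cheek at (197,165) and the table is just short of the hole at about 1.04 rad. I'll creep the last bit.

Emit:
apply_moves([
  [[0.0026,-0.0005,0],[0,0,-0.0019],1],
  [[0.0026,-0.0005,0],[0,0,-0.0019],1],
  [[0.0053,-0.001,0],[0,0,-0.0038],1],
  [[0.0053,-0.001,0],[0,0,-0.0038],1],
])

```text
clock: 9.02
eef_pos: [666.7, -28.6, 93.5]
eef_rot: [3.142, 0.001, 0.997]
wrist_force: [-1.8, -4.2, 2.4]
finger_gap: 0.3
finger_force: 2.2
```

```bash
python3 - <<'E'
from h import *
json.dump(list(map(float,jig(1.056,21,76.5))),open("cmd.json","w"))
st=manip.read_state();print(st["wrist_force"])
p=st["eef_pos"][:2]-A; print(np.hypot(*p),np.arctan2(p[1],p[0])-TH0)
s=viewer.camera("scene"); cv2.imwrite("pics/m6.png",cv2.resize(s[190:310,230:390],(640,480),interpolation=cv2.INTER_CUBIC))
E
```

```text
[-1.83250597 -4.234065    2.35702066]
112.08002054243971 1.2421723637039572
```

Emit:
apply_moves([
  [[0.003,-0.0005,0],[0,0,-0.0019],1],
  [[0.006,-0.001,0],[0,0,-0.0038],1],
  [[0.006,-0.001,0],[0,0,-0.0038],1],
  [[0.006,-0.001,0],[0,0,-0.0038],1],
])

```text
clock: 9.4
eef_pos: [667.0, -28.3, 93.6]
eef_rot: [-3.142, 0.002, 1.008]
wrist_force: [-6.6, -10.2, 3.5]
finger_gap: 0.8
finger_force: 5.9
```

```bash
python3 - <<'E'
from h import *
st=manip.read_state();print(st["wrist_force"])
p=st["eef_pos"][:2]-A; print(np.hypot(*p),np.arctan2(p[1],p[0])-TH0)
E
```

```text
[ -6.62517897 -10.23747406   3.50097723]
112.18405236691162 1.2459324284921425
```

The push force rose to 12 N with under 0.5 mm of motion, so the plunger has locked in the next hole. I'll back off and lift clear.

Emit:
apply_moves([
  [[-0.02,0,0],[0,0,0],1],
  [[-0.035,0,0],[0,0,0],1],
  [[-0.035,0,0],[0,0,0],1],
  [[-0.035,0,-0.1],[0,0,0],1],
  [[-0.035,0,-0.25],[0,0,0],1],
  [[-0.035,0,-0.4],[0,0,0],1],
  [[-0.335,0.3,-0.5],[0,0,0],1],
  [[-0.735,0.3,-0.5],[0,0,0],1],
  [[-0.735,0.3,-0.5],[0,0,0],1],
  [[-0.735,0.3,-0.5],[0,0,0],1],
  [[-0.735,0.3,-0.5],[0,0,0],1],
])

```text
clock: 10.32
eef_pos: [632.0, -225.1, 218.9]
eef_rot: [3.141, -0.0, 1.007]
wrist_force: [0.7, 0.3, -0.5]
finger_gap: 0.5
finger_force: 0.0
```

```bash
python3 - <<'E'
from h import *
st=manip.read_state();print(st["wrist_force"],st["eef_pos"])
s=viewer.camera("scene");t=viewer.camera("top")
s=cv2.resize(s[190:340,230:430],(640,480),interpolation=cv2.INTER_CUBIC);t=cv2.resize(t[140:320,205:445],(640,480),interpolation=cv2.INTER_CUBIC)
cv2.imwrite("pics/m7.png",cv2.resize(np.hstack([t,s]),(800,300),interpolation=cv2.INTER_AREA))
im=viewer.camera("top");I=viewer.camera_info("top");hsv=cv2.cvtColor(im,cv2.COLOR_BGR2HSV);m=((hsv[...,0]<6)|(hsv[...,0]>174))&(hsv[...,1]>150)&(hsv[...,2]>80)
m[:140]=0;m[320:]=0;m[:,:300]=0;m[:,410:]=0
v,u=np.nonzero(m);P=ray(I,(u.mean(),v.mean()),71)-A;print(len(u),u.mean(),v.mean(),np.hypot(*P),np.arctan2(P[1],P[0])-TH0)
E
```

```text
[ 0.69991452  0.3493602  -0.48120113] [ 631.96237536 -225.13653727  218.93877528]
281 348.51601423487546 177.53024911032028 109.51772561262413 1.0669058602192352
```

View pics/m7.png

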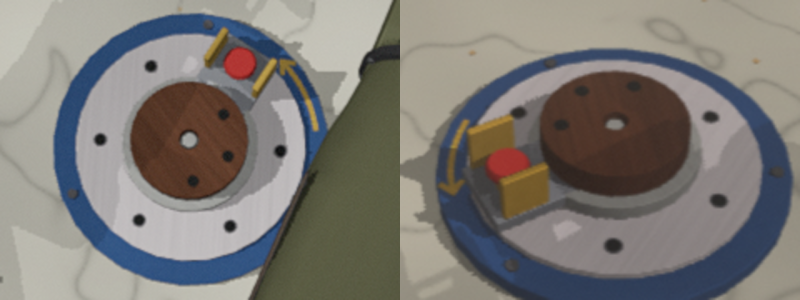

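The arm is clear. The head is at the next hole, at (240,63) in the top crop, between the cheeks, and the blank is still on the table. I'll triangulate the head's height to confirm it sprang out.

```bash
python3 - <<'E'
from h import *
from scipy.optimize import least_squares
def obs(n,im,box):
    hsv=cv2.cvtColor(im,cv2.COLOR_BGR2HSV);m=(((hsv[...,0]<6)|(hsv[...,0]>174))&(hsv[...,1]>150)&(hsv[...,2]>80))
    k=np.zeros_like(m);k[box[0]:box[1],box[2]:box[3]]=1;m=(m&k).astype(np.uint8)
    c=max(cv2.findContours(m,0,1)[0],key=cv2.contourArea);x,y,w,h=cv2.boundingRect(c);print(n,x,y,w,h)
    return x,y,w,h
S=viewer.camera_info("scene")
def top(z,th):
    a=np.linspace(0,2*np.pi,200);c=A+110*np.array([np.cos(TH0+th),np.sin(TH0+th)])
    X=np.c_[c[0]+20*np.cos(a),c[1]+20*np.sin(a),np.full(200,z)]@S["R"].T+S["t"];p=X@S["camera_matrix"].T;p=p[:,:2]/p[:,2:]
    return p.min(0).round(1),p.max(0).round(1)
im0=cv2.imread("pics/scene0.png"); im=viewer.camera("scene")
obs("start",im0,(190,310,230,390)); obs("now",im,(190,310,230,390))
print("start out",top(72,0),"in",top(63,0));print("now out",top(72,1.05),"in",top(63,1.05))
cv2.imwrite("pics/m8.png",cv2.resize(np.hstack([im0[200:270,245:345],im[220:290,245-10:345-10]]),(800,280),interpolation=cv2.INTER_CUBIC))
E
```

```text
start 279 224 20 15
now 273 264 22 16
start out (array([275.9, 221.8]), array([296.7, 235.6])) in (array([276.1, 225.3]), array([296.9, 239.1]))
now out (array([270., 262.]), array([292.8, 278.5])) in (array([270.3, 265.6]), array([293. , 282.1]))
```

View pics/m8.png

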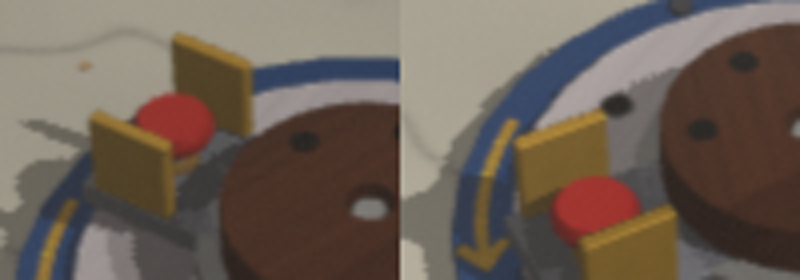

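The head's top edge sits the same 2 px from the "out" prediction as it did at the start (an "in" head would differ by 3.6 px more). So it has sprung out and the table is locked. Handing in.

```bash
python3 -c "
from cell import manip
print(manip.sign_off())"
```

```text
the job is handed in; nothing more can be done
None
```

The table went round one hole counter-clockwise, the plunger sprang out and locked in the next hole, the blank stayed on the table and the arm is clear; the job was handed in at about 10.5 s.

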